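# Raise the dish shelf to the upper rung

## Task

Lift the small dish shelf on its ladder-like stand by its tab until its gravity pawl has gone past the upper rung, then lower it slowly until the pawl rests on that rung with the shelf's weight on it, and let go. Feel for the rung: do not force the pawl down on it and do not let the shelf drop; keep both dishes standing on the shelf and leave everything else on the bench alone.

Things in the scene. Friction and masses are not known exactly. Their poses are not given: they have to be found in the camera images.
- stand: Fixed dish lift: dark steel base plate 260 x 270 x 12 mm, two aluminium posts at x = 85 mm, y = +-58 mm, up to 308 mm above the bench, and between them two level round steel rungs. Origin: centre of the base plate's underside, on the bench; x points from the shelf's front tab to the posts, z up.
- rungs_nominal (a point): Fixed mark on the stand between the posts at the NOMINAL middle of the upper rung's top (x = 85 mm, z = 181 mm in the stand's frame). Rungs: 12 mm thick, along y; the lower is 50 mm below the upper. Their frame is clamped by hand in slots: both rungs really stand up to 16 mm higher or lower than nominal, differently each time. That is not reported: feel (or see) it.
- shelf (a joint): Height of the shelf above its lowest position, m. 0 at the start, at the bottom, pawl below both rungs; end stop at 0.145. Sliding friction 1 N; falls if let go unless the pawl is on a rung. Pawl resting on the lower rung: 0.056 +-0.016; on the upper: 0.106 +-0.016. Going up, the pawl drops out 3 to 5 mm above that: at 0.129 to 0.140 it is always past the upper rung.
- shelf_top (a point): Point on the upper face of the shelf, a white tray 175 (x) x 240 (y) mm, at x = y = 0 of the stand's frame; 56 mm above the bench at joint value 0; moves with the shelf. The shelf weighs 0.37 to 0.63 kg, dishes and pawl 0.17 kg more. An apron closes its front, so it can only be lifted by the tab.
- handle (a point): Middle of the lifting tab's top edge. The tab: upright aluminium plate at the shelf's front, 10 mm thick (stand's x), 50 mm wide (y), top 49 mm above the shelf and 105 mm above the bench at joint value 0; at x = -88, y = 0 mm of the stand, axes as the stand's. Its rubber mount (8 mm high) gives 1 mm per 8 N up or down. Pinch it from above, fingers closing along the stand's x; 35 mm clear around.
- pawl (a joint): Angle (rad) of the gravity pawl, a dark steel rocker 16 mm wide with a round counterweight, on a pin at the middle of the shelf's back edge. 0: nose out towards the posts (rest, also when seated on a rung); up to about 0.3 while a rung pushes it back in passing upwards; it needs about 0.2 s to swing out. Coming down, the nose's flat underside sits on the rung, which then bears the shelf.
- dish_a: Round clear culture dish, 58 mm across, 15 mm high, lying loose on the shelf's left (+y) half. Origin: centre of its underside.
- dish_b: The same, on the shelf's right (-y) half.
- tube_rack: Bystander left of the stand: white rack 60 (x) x 160 (y) mm with red-capped glass tubes, 100 mm high. Origin: centre of the underside.
- bottle: Bystander right of the stand: bottle 60 mm across, 150 mm high. Origin: centre of the underside.
- pipette: Bystander: white pipette lying on the bench, about 290 mm long. Origin: on the bench under its middle.
- calculator: Bystander: grey desk calculator 150 x 100 x 21 mm. Origin: centre of the underside.
- bench_dish: Bystander: culture dish 86 mm across, 17 mm high, on the bench. Origin: centre of the underside.
Things that resemble listed ones, but are neither listed nor needed, are in the scene too. Leave any green or purple look-alike of the dish_a alone.

How it is judged:
By the outcome, as a careful person would: the job done as asked, in the order asked, and still so for the second after the job is handed in, with the robot touching nothing.
It also fails if it takes over 43 s, if anything falls off the work surface, if the arm or the gripper's body presses on something with over 40 N, if the wrist force passes 120 N, or if a joint passes its speed limit or range.

## Robot

A 6-joint arm with a two-finger parallel gripper is mounted at the origin on the work surface. World frame = base frame: x ahead of the robot, y to its left, z up, the work surface at z = 0. Lengths are in m, angles in rad, forces in N, time in s.
With the tool pointing down it reaches from about 0.275 to 0.875 m from the base axis. Payload 12.5 kg.
Tool frame: the origin (TCP) lies at the very end of the fingers, on their centre line; the grasp point (between the pads) lies 19 mm behind it; z points along the fingers, y is the line along which they close (so a half turn about z gives the same grasp; the last joint's range is limited). The gripper opens to 85 mm and grips with 20 to 120 N. Pads are 22 mm wide; open, the fingers measure 114 mm over their backs; the gripper's body (76 mm by 85 mm) begins 54 mm behind the grasp point. The pads swing forward as they close: fully open they stand 13 mm farther back than shut.
Start: joints at [1.251, 0.351, 1.652, -0, 1.139, -0.085], TCP at [0.128, 0.535, 0.231] pointing down, gripper open.
Joint ranges: [-2.75, 2.75], [-0.79, 2.1], [0.01, 2.65], [-1.57, 4.71], [0.07, 3.14], [-2.87, 2.87]. Speed limits (rad/s): [2.22, 2.22, 2.79, 3.14, 3.14, 3.14].

## Interface

Orientations are given as a 3x3 rotation matrix whose columns are the frame's x, y, z axes.
In Python, from bench import manip gives the robot as it stands. Calls block until the motion is done:
- manip.move_ptp(position, orientation): joint-space move of the TCP to a pose.
- manip.move_l(position, attitude=None, max_speed=0.15): straight line of the TCP; attitude=None keeps the orientation; max_speed is the mean speed in m/s.
- manip.move_j(angles): joint-space move.
- manip.set_gripper(opening, effort=None): opening from 0.0 (shut) to 1.0 (fully open); effort is the grip in N (None keeps the last); returns when the fingers have stopped.
- manip.dwell(seconds).
- manip.inverse_kinematics(position, orientation): joint angles nearest the present ones, or None.
- manip.grab_frame(name): name is "scene" or "top" or "wrist"; returns (picture, depth): 384x512x3 uint8, red, green, blue; 384x512 float32, m along the optical axis (not along the pixel's ray), 0 where there is no reading.
- manip.get_calibration(name): a dict with "camera_matrix" (3x3 intrinsics, pixels), "k1" (the pictures are not rectified: a ray, as slopes to the right and down, at radius r is drawn at 1 + k1 r^2 times it, then the intrinsics apply), "R" (3x3) and "t" (3): a world point X has camera coordinates R X + t. Camera axes: x right, y down, z forward; pixel columns grow to the right and rows downward; lengths in m; the calibration is good to about 2 mm. A picture is of the moment at which its call begins: read the wrist's pose just before it. get_calibration takes no time and is no camera call; for the wrist camera it gives the pose at the moment of the call.
A pose or a line that the arm cannot do raises manip.Unreachable and nothing moves.
- manip.sign_off(): hands the job in; it is judged then, once.
Trained networks look in the newest picture that a camera, given by its name, has taken for a name from the list of things; names that differ only in an ending like _2 or _b are one class to them, and where a whole thing is asked for, a point or a joint stands for the part that bears it (a point fixed in the world has none). Each returns a list of dicts, best first, with "confidence" (0 to 1); they miss things now and then, are a little off and sometimes report something else, mostly with a low value. They report only what shows in the picture. A call takes as long as a camera call. They do not tell look-alikes from the thing itself.
- manip.look_for(camera, name): "at" ([x, y, z] in m, in world coordinates, good to about 4 mm: the middle of the surface that is visible of it).
Readings, each from a call of its own:
- manip.current_time(): time.
- manip.current_qpos(): joint angles.
- manip.current_joint_vel(): joint speeds.
- manip.current_joint_torque(): joint torques, N m.
- manip.current_ee_pos(): TCP position.
- manip.current_tcp_rot(): TCP orientation.
- manip.current_force(): force on the tool from outside, world axes, zero at the start.
- manip.current_ft_torque(): the same for the moment, N m.
- manip.current_grip_width(): opening from 0.0 (shut) to 1.0 (fully open).
- manip.current_grip_force(): force on a finger pad.
Only numpy, scipy, OpenCV 4.12 (cv2) and the standard library are available. Lean on these libraries where they do the work, as an engineer would, in place of code of your own. Each camera call takes 0.05 s, during which the arm holds its last target. There are 200 camera calls.

## Working session

There is one attempt and no reset: what is moved stays moved. The work goes in short steps, each a Python script; the robot and the scene stay as the last script left them, time stands still between calls to the robot, and variables do not carry over. Pictures are saved under pics/ and viewed, at most 10 in all, crops included, and the job is handed in when it is done.

```bash
mkdir -p pics; ls
python3 - <<'E'
from bench import manip as m
import cv2,numpy as np
print(m.current_time())
ims=[]
for c in("scene","top"):
    p,d=m.grab_frame(c); cv2.imwrite(f"pics/{c}0.png",p[...,::-1]); np.save(f"pics/{c}d.npy",d)
    k=m.get_calibration(c); print(c,k)
    for n in("stand","handle","shelf_top","dish_a","pawl","tube_rack","bottle"):
        print(n,[(np.round(r["at"],3).tolist(),round(r["confidence"],2)) for r in m.look_for(c,n)[:4]])
print(m.current_time(),m.current_tcp_rot().round(2) if hasattr(m.current_tcp_rot(),'round') else m.current_tcp_rot())
E
```

```text
pics
0.0
scene {'camera_matrix': array([[385.25902504,   0.        , 257.73025576],
       [  0.        , 385.25902504, 198.29655735],
       [  0.        ,   0.        ,   1.        ]]), 'k1': -0.1335623356789467, 'R': array([[ 0.530197  ,  0.84775189,  0.0144179 ],
       [ 0.68666102, -0.41934878, -0.59383773],
       [-0.49738093,  0.32475119, -0.80445564]]), 't': array([-0.26846914, -0.28417332,  1.73630364])}
stand [([0.705, 0.015, 0.055], 0.76)]
handle []
shelf_top [([0.599, 0.02, 0.054], 0.81)]
dish_a [([0.643, -0.034, 0.07], 0.69), ([0.504, 0.261, 0.016], 0.5), ([0.432, 0.06, 0.015], 0.5), ([0.622, 0.354, 0.021], 0.49)]
pawl [([0.707, 0.027, 0.118], 0.44)]
tube_rack [([0.719, 0.227, 0.055], 0.9), ([0.33, -0.37, 0.016], 0.34)]
bottle [([0.677, -0.167, 0.091], 0.94), ([0.646, -0.036, 0.07], 0.65)]
top {'camera_matrix': array([[426.52800363,   0.        , 248.47692471],
       [  0.        , 426.52800363, 184.86779806],
       [  0.        ,   0.        ,   1.        ]]), 'k1': -0.0317742505648238, 'R': array([[-0.06074645, -0.99815003, -0.00252668],
       [-0.97525802,  0.05989195, -0.21280216],
       [ 0.21255981, -0.01046281, -0.97709204]]), 't': array([0.00774166, 0.54514396, 1.28329833])}
stand [([0.627, 0.04, 0.055], 0.61)]
handle [([0.558, 0.059, 0.107], 0.5), ([0.632, 0.039, 0.054], 0.24)]
shelf_top [([0.615, 0.044, 0.058], 0.75)]
dish_a [([0.62, 0.366, 0.014], 0.81), ([0.643, -0.032, 0.072], 0.68), ([0.496, 0.262, 0.017], 0.68), ([0.423, 0.067, 0.014], 0.64)]
pawl [([0.684, 0.032, 0.132], 0.51)]
tube_rack [([0.682, 0.233, 0.058], 0.86)]
bottle [([0.647, -0.15, 0.1], 0.71), ([0.554, 0.059, 0.103], 0.37)]
0.8 [[-0.97  0.23  0.  ]
 [ 0.23  0.97  0.  ]
 [-0.    0.   -1.  ]]
```

View pics/scene0.png

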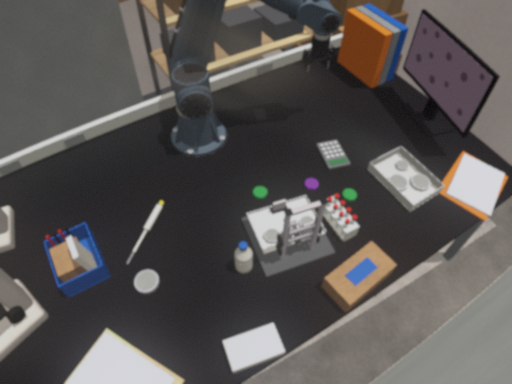

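View pics/top0.png

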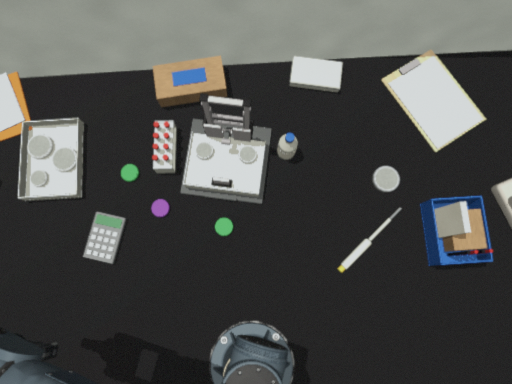

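Scene view: the stand with its white tray is at about (290,235) and the tab at (278,208). Top view: the tab is at (221,182), the tray at (226,165), dishes on the tray at (204,151) and (247,155), the posts at (207,110)/(248,112), the bottle at (288,147) and the rack at (164,147). Green and purple discs lie on the bench at (224,227), (130,173) and (160,208).
Candidates for the tab: the dark-cornered tab at the tray's front, top (221,182), and the post/rung bars at (226,130) and (228,102). By the description it is the front one at (221,182). Next I fit the stand's pose from depth, then take close wrist views.

```bash
cat > h.py <<'E'
import numpy as np,cv2
def cloud(d,k):
    K=k["camera_matrix"];v,u=np.indices(d.shape)
    uv=np.stack([u,v],-1).reshape(-1,1,2).astype(np.float64)
    n=cv2.undistortPoints(uv,K,np.array([k["k1"],0,0,0.])).reshape(-1,2)
    z=d.reshape(-1,1).astype(float)
    c=np.hstack([n*z,z]);X=(c-k["t"])@k["R"]
    X[z[:,0]<=0]=np.nan
    return X.reshape(*d.shape,3)
def proj(X,k):
    c=np.atleast_2d(X)@k["R"].T+k["t"]
    s=c[:,:2]/c[:,2:];s=s*(1+k["k1"]*(s**2).sum(1,keepdims=True))
    return s@k["camera_matrix"][:2,:2].T+k["camera_matrix"][:2,2]
E
python3 - <<'E'
from h import *
from bench import manip as m
for c in("scene","top"):
    X=cloud(np.load(f"pics/{c}d.npy"),m.get_calibration(c))
    a=(abs(X[...,0]-.64)<.2)&(abs(X[...,1]-.04)<.17)
    for lo,hi in((.045,.066),(.006,.02),(.09,.115)):
        s=(a&(X[...,2]>lo)&(X[...,2]<hi)).astype(np.uint8)
        n,l,st,_=cv2.connectedComponentsWithStats(s)
        for i in np.argsort(-st[1:,4])[:3]+1:
            P=X[l==i]; 
            if len(P)<25: continue
            print(c,lo,len(P),np.round(cv2.minAreaRect(P[:,:2].astype(np.float32)*1000)[0],0),cv2.minAreaRect(P[:,:2].astype(np.float32)*1000)[1:],P.mean(0).round(3),st[i][:4])
k=m.get_calibration("wrist");print(k["camera_matrix"][0],k["k1"],-k["R"].T@k["t"],k["R"].round(3),m.current_ee_pos())
E
```

```text
scene 0.045 1171 [621.  44.] ((241.36924743652344, 176.25306701660156), 79.20833587646484) [0.587 0.008 0.057] [246 195  64  59]
scene 0.045 162 [634. 115.] ((99.7421646118164, 54.252784729003906), 89.48783111572266) [0.63  0.117 0.056] [290 210  27  19]
scene 0.045 33 [716. 144.] ((23.23455810546875, 45.448753356933594), 39.907264709472656) [0.718 0.141 0.058] [318 223   8  13]
scene 0.006 1650 [645.  44.] ((278.4666748046875, 259.0104675292969), 78.96371459960938) [0.708 0.002 0.012] [241 217  95  60]
scene 0.006 32 [448.  58.] ((41.62104034423828, 14.298925399780273), 88.94290924072266) [0.446 0.059 0.014] [257 192  10   7]
scene 0.09 60 [558.  56.] ((48.11943054199219, 12.411863327026367), 79.89966583251953) [0.559 0.056 0.101] [273 199  13   9]
scene 0.09 51 [713. -44.] ((39.9405517578125, 25.69830894470215), 30.15250587463379) [ 0.714 -0.04   0.098] [276 242  12  11]
scene 0.09 33 [743.  82.] ((28.40603256225586, 13.080846786499023), 76.46985626220703) [0.744 0.081 0.101] [311 235   9   5]
top 0.045 3310 [623.  47.] ((240.59201049804688, 176.4138641357422), 78.8878402709961) [0
[... 285 characters left out ...]
p 0.006 52 [448.  59.] ((44.61649703979492, 14.166633605957031), 86.47261047363281) [0.446 0.06  0.014] [217 217  15   5]
top 0.09 64 [559.  59.] ((46.920318603515625, 10.190642356872559), 79.49375915527344) [0.558 0.059 0.103] [213 177  16   6]
top 0.09 52 [693. -15.] ((12.359323501586914, 56.581886291503906), 1.2762761116027832) [ 0.693 -0.015  0.102] [233 134  19   5]
top 0.09 46 [711.  77.] ((58.31556701660156, 5.551928520202637), 74.18671417236328) [0.711 0.075 0.103] [204 130  19   5]
[319.6574819    0.         256.41987465] 0.005415831532727337 [0.05864858 0.55017939 0.37374109] [[ 0.233  0.972 -0.001]
 [ 0.935 -0.224  0.275]
 [ 0.267 -0.065 -0.962]] [0.12794783 0.53489648 0.23130096]
```

```bash
cat >> h.py <<'E'
yaw=np.deg2rad(-11.0);sx=np.array([np.cos(yaw),np.sin(yaw),0]);sy=np.array([-sx[1],sx[0],0]);Z=np.array([0,0,1.])
Rt=np.c_[sy,sx,-Z]
E
python3 - <<'E'
from h import *
from bench import manip as m
S=np.array([.645,.042,0])
for c in("scene","top"):
    X=cloud(np.load(f"pics/{c}d.npy"),m.get_calibration(c))-S
    x=X@sx;y=X@sy;z=X[...,2];s=(abs(x-85)<1e9)&(abs(x-.085)<.02)&(abs(y)<.04)&(z>.09)
    h,e=np.histogram(z[s],np.arange(.09,.32,.004));print(c,[(round(e[i],3),int(h[i])) for i in range(len(h)) if h[i]])
T=np.array([.558,.0585,0])
m.move_ptp(T+[0,0,.29]-.03*sy,Rt)
for i in(0,1):
    if i: m.move_l(T+[0,0,.24],None,.15)
    k=m.get_calibration("wrist");p,d=m.grab_frame("wrist");cv2.imwrite(f"pics/w{i}.png",p[...,::-1])
    X=cloud(d,k)
    for n in ("handle","dish_a"): print(n,[(np.round(r["at"],3).tolist(),round(r["confidence"],2),proj(r["at"],k).round().tolist()) for r in m.look_for("wrist",n)[:3]])
    for lo,hi in((.092,.115),(.045,.064)):
        s=((np.linalg.norm(X[...,:2]-T[:2],axis=-1)<.05)&(X[...,2]>lo)&(X[...,2]<hi))
        P=X[s];print(len(P),cv2.minAreaRect(P[:,:2].astype(np.float32)*1000),np.median(P,0).round(4),np.percentile(P[:,2],[50,90]))
    q=X-S;x=q@sx;y=q@sy;z=q[...,2];s=(abs(x-.085)<.02)&(abs(y)<.045)&(z>.09)
    h,e=np.histogram(z[s],np.arange(.09,.32,.004));print([(round(e[j],3),int(h[j])) for j in range(len(h)) if h[j]])
print(m.current_time(),m.current_qpos(),m.current_ee_pos(),m.current_force())
E
```

```text
scene [(np.float64(0.09), 3), (np.float64(0.094), 6), (np.float64(0.098), 4), (np.float64(0.102), 1), (np.float64(0.106), 2), (np.float64(0.11), 1), (np.float64(0.114), 5), (np.float64(0.118), 2), (np.float64(0.122), 4), (np.float64(0.126), 13), (np.float64(0.13), 35), (np.float64(0.134), 32), (np.float64(0.138), 3), (np.float64(0.174), 7), (np.float64(0.178), 27), (np.float64(0.182), 45), (np.float64(0.186), 11), (np.float64(0.286), 2), (np.float64(0.29), 11), (np.float64(0.294), 16), (np.float64(0.298), 63), (np.float64(0.302), 63), (np.float64(0.306), 3)]
top [(np.float64(0.09), 1), (np.float64(0.094), 4), (np.float64(0.098), 2), (np.float64(0.118), 1), (np.float64(0.122), 6), (np.float64(0.126), 12), (np.float64(0.13), 43), (np.float64(0.134), 43), (np.float64(0.138), 5), (np.float64(0.15), 3), (np.float64(0.17), 1), (np.float64(0.174), 4), (np.float64(0.178), 27), (np.float64(0.182), 61), (np.float64(0.186), 16), (np.float64(0.19), 2), (np.float64(0.29), 11), (np.float64(0.294), 17), (np.float64(0.298), 95), (np.float64(0.302), 68)]
handle [([0.557, 0.057, 0.102], 0.83, [[257.0,
[... 1204 characters left out ...]
 (99.7884521484375, 74.18012237548828), 78.95960998535156) [0.5721 0.0598 0.0562] [0.05616553 0.06310229]
[(np.float64(0.122), 14), (np.float64(0.126), 105), (np.float64(0.13), 772), (np.float64(0.134), 722), (np.float64(0.138), 4), (np.float64(0.142), 1), (np.float64(0.146), 4), (np.float64(0.15), 5), (np.float64(0.154), 2), (np.float64(0.158), 4), (np.float64(0.162), 3), (np.float64(0.166), 5), (np.float64(0.17), 3), (np.float64(0.174), 169), (np.float64(0.178), 511), (np.float64(0.182), 611), (np.float64(0.186), 3)]
4.0 [ 2.08293168e-02  3.60842940e-01  1.61177649e+00 -7.93281765e-05
  1.16734071e+00  2.13216421e-01] [0.55840198 0.05812357 0.24103757] [ 0.00938546  0.61025677 -0.04103442]
```

View pics/w1.png

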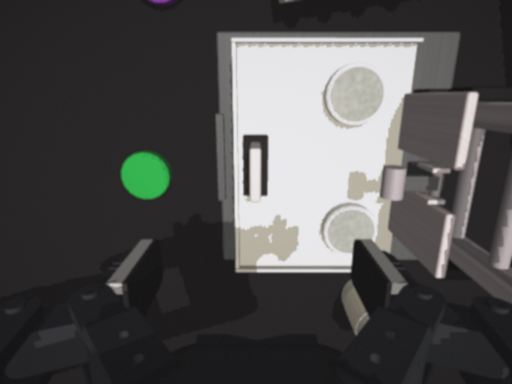

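The tab is the upright light bar in its black mount at (256,172). The dishes are on the tray at (355,95) and (350,230), and the green disc at (146,175) is on the bench. I'll grasp the tab.

Run:
```python
from h import *
from bench import manip as m
T=np.array([.556,.0587,0])
m.set_gripper(.45)
m.move_l(T+[0,0,.13],Rt,.15)
print(m.current_force())
m.move_l(T+[0,0,.073],None,.08)
f0=m.current_force();print(f0,m.current_ee_pos())
m.set_gripper(0,60)
print(m.current_grip_width(),m.current_grip_force(),m.current_force(),m.current_ee_pos())
z0=m.current_ee_pos()[2];P=T.copy()
for dz in(.01,.03):
    m.move_l(T+[0,0,.073+dz],None,.04);m.dwell(.1)
    print(dz,m.current_ee_pos()[2]-z0,m.current_force(),m.current_grip_width())
print(z0,m.current_time())
p,d=m.grab_frame("wrist");cv2.imwrite("pics/w2.png",p[...,::-1])
```

```text
[-0.21122473 -0.26739632  0.51912708]
[ 0.28961974  0.07123748 -0.05542455] [0.55627721 0.05870433 0.07333459]
0.10743619689438011 59.86269950866699 [ 3.84961527 -0.61915312  1.30951887] [0.55670634 0.05865078 0.0735109 ]
0.01 0.009334849205581947 [ 7.87997834 -0.69153779 -6.8895488 ] 0.11028048570292853
0.03 0.029256255087443048 [ 8.46090677 -0.40312944 -6.77277214] 0.1046318868208413
0.0735108962853153 7.8833
```

View pics/w2.png

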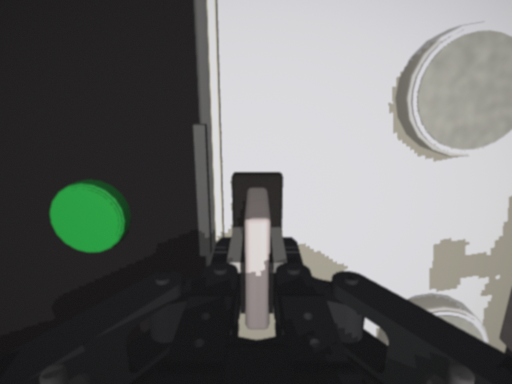

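The tab sits squarely between the pads at (256,260), and the dishes are still standing. Next I lift past the upper rung, then lower while feeling for it.

Run:
```python
from h import *
from bench import manip as m
T=np.array([.556,.0587,0]);z0=.0735
def go(dz,v):
    m.move_l(T+[0,0,.073+dz],None,v)
for dz in(.08,.135):
    go(dz,.05);m.dwell(.1);print(dz,round(m.current_ee_pos()[2]-z0,4),m.current_force().round(2),round(m.current_grip_width(),3))
m.dwell(.4)
p,d=m.grab_frame("scene");cv2.imwrite("pics/s2.png",cv2.resize(p[170:290,220:380,::-1],None,fx=4,fy=4))
print([(np.round(r["at"],3).tolist(),round(r["confidence"],2)) for r in m.look_for("scene","shelf_top")[:2]])
go(.120,.03);m.dwell(.15);b=np.mean([m.current_force()[2] for _ in range(5)]);print("base",b)
dz=.120;seat=False
while dz>.108 - 1e-9:
    dz-=.0005;go(dz,.01);m.dwell(.05)
    f=np.mean([m.current_force()[2] for _ in range(3)])
    print(round(dz,4),round(m.current_ee_pos()[2]-z0,4),round(f,2))
    if f>-1.0: seat=True;break
    if m.current_time()>26:break
print(seat,m.current_time(),m.current_force())
```

```text
0.08 0.0792 [ 8.62 -0.52 -7.12] 0.102
0.135 0.134 [ 8.07 -0.95 -6.93] 0.109
[]
base -9.710412367233582
0.1195 0.1185 -7.94
0.119 0.118 -8.59
0.1185 0.1175 -8.17
0.118 0.117 -7.37
0.1175 0.1165 -7.01
0.117 0.1161 -8.43
0.1165 0.1155 -8.1
0.116 0.1151 -7.57
0.1155 0.1145 -7.26
0.115 0.1141 -7.55
0.1145 0.1135 -8.37
0.114 0.1131 -7.73
0.1135 0.1126 -7.34
0.113 0.1121 -8.32
0.1125 0.1115 -7.25
0.112 0.1111 -7.46
0.1115 0.1108 -5.29
0.111 0.1105 -3.19
0.1105 0.1102 -0.5
True 17.5333 [ 5.27794241 -0.15275808 -0.4990803 ]
```

The rung took the load at a joint height of about 0.110, which matches the height seen by the cameras. Letting go now.

Run:
```python
from h import *
from bench import manip as m
m.dwell(.2);print(m.current_force())
m.set_gripper(.42)
p0=np.array(m.current_ee_pos());print(p0,m.current_force())
k=m.get_calibration("wrist");p,d=m.grab_frame("wrist");X=cloud(d,k)
m.move_l(p0+[0,0,.10],None,.08)
k=m.get_calibration("wrist");p,d=m.grab_frame("wrist");X=cloud(d,k)
T=np.array([.556,.0587])
s=(np.linalg.norm(X[...,:2]-T,axis=-1)<.05)
for lo,hi in((.195,.24),(.145,.18)):
    P=X[s&(X[...,2]>lo)&(X[...,2]<hi)];print(len(P),np.median(P,0).round(4))
print([(np.round(r["at"],3).tolist(),round(r["confidence"],2)) for r in m.look_for("wrist","dish_a")[:3]])
q,_=m.grab_frame("scene");
c=cv2.resize(q[170:290,220:360,::-1],(560,480),interpolation=cv2.INTER_CUBIC)
cv2.imwrite("pics/end.png",cv2.resize(np.vstack([cv2.resize(p[...,::-1],(560,420)),c]),None,fx=.66,fy=.66))
print(m.current_time(),m.current_force(),m.current_ee_pos())
```

```text
[ 6.29276846 -1.03656303 -0.95895205]
[0.55575127 0.05871425 0.18340122] [ 0.2403568   0.21362262 -0.64545698]
1014 [0.5561 0.0612 0.2145]
7387 [0.569  0.0616 0.1661]
[([0.662, 0.106, 0.182], 0.74), ([0.496, 0.237, 0.015], 0.71), ([0.426, 0.066, 0.015], 0.66)]
19.7083 [-0.76958149 -0.14200838  0.18709041] [0.55562596 0.05872321 0.28302747]
```

View pics/end.png

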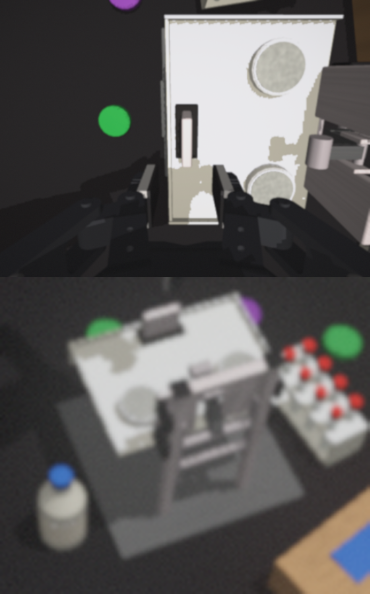

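The shelf top is at 0.166 m, so the joint is at 0.110 and the shelf is holding on the upper rung. Both dishes are standing at wrist (278,68) and (270,185), the neighbouring things are unmoved, and the gripper is clear.

```bash
python3 -c "
from bench import manip as m
print(m.sign_off())"
```

```text
the job is handed in; nothing more can be done
None
```

The shelf's pawl rests on the upper rung at a joint height of about 0.110 m with the shelf's weight on it, both dishes are standing, the gripper has let go and is clear, and the job was handed in at about 20 s of the 43 s allowed.

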